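Eject the stuck plug from a column with the push rod

TASK

A cork plug is stuck inside the wide clear column. Take the black-handled push rod out of its block, push it down through the wide column from the flared mouth until the plug drops out of the lower end into the catch dish, and leave the rod standing there, its handle fully home in the mouth.

Things in the scene. Friction and masses are not known exactly. Their poses are not given: they have to be found in the camera images.
- rod_grip (a point): Push rod, 0.12 kg: steel shaft 14 mm wide, 84 mm long, under a round black handle 30 mm wide, 80 mm long. Stands loose and upright in a 17 mm hole, 44 mm deep, of a fixed aluminium block 46x46x50 mm. This point, the place to grip from above, is on the axis, 134 mm above the tip, 50 mm above the handle's lower end, 30 mm below its top. z up the rod.
- column_mouth (a point): Centre of the top rim of the wide column, z up, 140 mm above the worktop: a fixed clear tube, 31 mm outside, 25 mm bore, 95 mm long, open below; its top 20 mm flare to 48 mm inside (54 outside). Its stand is lower than the rim. With the rod home, the handle's lower end rests in the flare and rod_grip is 34 mm above the rim.
- plug_center (a point): Centre of the stuck plug: cork cylinder 22 mm wide, 24 mm tall, axis z, 30 g, in the wide column 70 mm below the rim. Two spring plungers grip it: 7 to 11 N pushes it down; some 20 mm lower it is free and falls into the catch dish under the tube (84 mm wide, floor 6 mm above the worktop, rim 9 mm high).
- narrow_column_mouth (a point): Bystander: centre of the top rim, 140 mm above the worktop, of the narrow column, a like stand with a thin empty clear tube (15 mm outside, flare 32 mm outside, bore 10 mm: the rod does not fit).
Mind the look-alikes: they are no part of the job. What is shaped like the part that bears column_mouth but pink is not meant.

How it is judged:
By the outcome, as a careful person would: the job done as asked, in the order asked, and still so for the second after the job is handed in, with the robot touching nothing.
It also fails if it takes over 40 s, if anything falls off the work surface, if the arm or the gripper's body presses on something with over 40 N, if the wrist force passes 120 N, or if a joint passes its speed limit or range.

ROBOT

A 6-joint arm with a two-finger parallel gripper is mounted at the origin on a cart in front of the work surface, level with it; the furniture and walls round the work are solid. World frame = base frame: x ahead of the robot, y to its left, z up, the work surface at z = 0. Lengths are in m, angles in rad, forces in N, time in s.
With the tool pointing down it reaches from about 0.325 to 0.9 m from the base axis. Payload 3.5 kg.
Tool frame: the origin (TCP) lies midway between the tips of the shut fingers; the grasp point (between the pads) lies 19 mm behind it; z points along the fingers, y is the line along which they close (so a half turn about z gives the same grasp; the last joint's range is limited). The gripper opens to 85 mm and grips with 20 to 120 N. Pads are 22 mm wide; open, the fingers measure 114 mm over their backs; the gripper's body (76 mm by 85 mm) begins 54 mm behind the grasp point. The pads swing forward as they close: fully open they stand 13 mm farther back than shut.
Start: joints at [-1.376, 0.276, -0.026, 1.268, 0, 1.467], TCP at [0.183, -0.597, 0.197] pointing down, gripper open.
Joint ranges: [-3.12, 3.12], [-0.85, 1.88], [-1.08, 1.24], [-1.95, 2.15], [-1.57, 1.53], [-3.14, 3.14]. Speed limits (rad/s): [2.57, 2.57, 3.14, 3.14, 3.14, 3.14].

INTERFACE

Orientations are given as a unit quaternion [x, y, z, w].
In Python, from cell import bot gives the robot as it stands.
- The arm moves only by the shell command python3 -m crank 'ROWS' [OPENING] [FORCE]. ROWS is JSON, a list that holds one entry, the list of rows, each a list of 4 numbers: the shift along the tool's x, y, z in m, then the turn about the tool's z in degrees. In form: [[[tx, ty, tz, roll], ...]]. A call has 1 to 20 rows; each row shifts and turns the commanded pose from where the row before left it, along the tool's axes as they then stand; what a row does not reach is not made up. A row lasts 1/10 s, in which the tool goes at most 50 mm and 8.59 degrees, less where a joint would pass 70% of its speed; a pose out of reach is approached as far as the arm can. A call with a gripper value outside its range is refused whole. OPENING is the gripper command: -1 is fully open, 1 is shut, values between are in proportion, set as the call begins (- or left out, the last holds). The fingers move at their own pace and stop on an object; FORCE is the grip in N (left out, the last holds). Time passes only in rows, so rows that do not move let the fingers close. It gives the time, the measured TCP pose, the force, the opening and the grip force at its end, in the units of the state.
- bot.get_obs(): the state, without advancing time (a new reading comes with each control period).
- bot.snapshot(name): name is "scene" or "top" or "wrist"; returns the picture (420x560x3 uint8, red, green, blue); there is no depth.
- bot.camera_info(name): a dict with "intrinsics" (3x3 intrinsics, pixels), "R" (3x3) and "t" (3): a world point X has camera coordinates R X + t; the wrist camera has in their place "T_tool_cam" (4x4, takes a point from camera to tool coordinates, whose origin is the TCP and whose axes are the flange's). Camera axes: x right, y down, z forward; pixel columns grow to the right and rows downward; lengths in m; the calibration is good to about 2 mm. The wrist camera is an equidistant fisheye: a pixel r from the principal point sees the ray r / f radians off the axis. A picture is of the moment at which its call begins: read the wrist's pose just before it. camera_info takes no time and is no camera call.
- bot.sign_off(): hands the job in; it is judged then, once.
The state is a dict: "clock": time; "joints": joint angles; "qvel": joint speeds; "effort": joint torques, N m; "position": TCP position; "eef_rot": TCP orientation; "force": force on the tool from outside, world axes, zero at the start; "torque": the same for the moment, N m; "finger_gap": finger opening in m; "grasp_force": force on a finger pad.
Only numpy, scipy, OpenCV 4.12 (cv2) and the standard library are available. Lean on these libraries where they do the work, as an engineer would, in place of code of your own. Each camera call takes 0.05 s, during which the arm holds its last target. There are 200 camera calls.

## Working session

There is one attempt and no reset: what is moved stays moved. The work goes in short steps, Python scripts to look and compute and a shell command to move; the robot and the scene stay as the last step left them, time stands still between calls to the robot, and variables do not carry over. Pictures are saved under pics/ and viewed, at most 13 in all, crops included, and the job is handed in when it is done.

```bash
ls; mkdir -p pics; python3 - <<'E'
from cell import bot
import cv2,numpy as np
o=bot.get_obs();print({k:np.round(v,3).tolist() for k,v in o.items()})
for n in("scene","top","wrist"):
    im=bot.snapshot(n);cv2.imwrite(f"pics/{n}0.png",im[...,::-1])
    print(n,{k:np.round(v,4).tolist() for k,v in bot.camera_info(n).items()})
a=cv2.imread("pics/scene0.png");b=cv2.imread("pics/top0.png")
E
```

```text
pics
{'clock': 0.0, 'joints': [-1.376, 0.277, -0.028, 1.268, 0.0, 1.467], 'qvel': [0.001, -0.001, 0.001, -0.0, 0.0, 0.001], 'effort': [0.0, -44.551, 29.52, 0.017, -0.0, -0.0], 'position': [0.183, -0.597, 0.196], 'eef_rot': [0.989, 0.148, -0.0, -0.001], 'force': [-0.243, -0.17, 0.086], 'torque': [-0.003, 0.012, -0.013], 'grasp_force': 0.0, 'finger_gap': 0.085}
scene {'intrinsics': [[380.9958, 0.0, 284.0127], [0.0, 380.9958, 211.3356], [0.0, 0.0, 1.0]], 'R': [[-0.5614, -0.8273, -0.0175], [-0.4964, 0.3537, -0.7928], [0.6621, -0.4364, -0.6093]], 't': [0.5964, 0.2353, 0.7133]}
top {'intrinsics': [[419.0966, 0.0, 278.3683], [0.0, 419.0966, 207.8204], [0.0, 0.0, 1.0]], 'R': [[-0.0055, -0.9997, 0.0245], [-0.9818, 0.0007, -0.1902], [0.1901, -0.0251, -0.9814]], 't': [0.3428, 0.5358, 0.8591]}
wrist {'intrinsics': [[325.1923, 0.0, 276.8124], [0.0, 325.1923, 208.6718], [0.0, 0.0, 1.0]], 'T_tool_cam': [[0.0008, -0.9564, -0.2921, 0.0759], [1.0, 0.0005, 0.001, 0.0006], [-0.0008, -0.2921, 0.9564, -0.1762], [0.0, 0.0, 0.0, 1.0]]}
```

View pics/scene0.png

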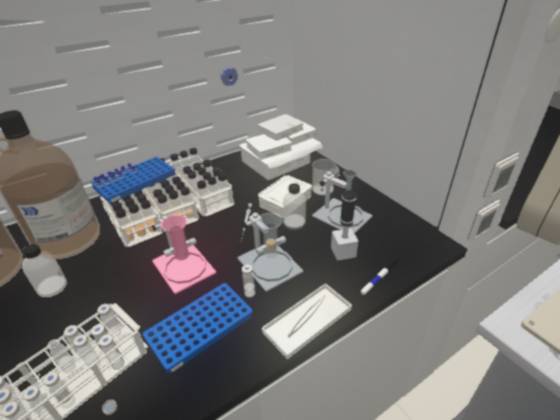

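View pics/top0.png

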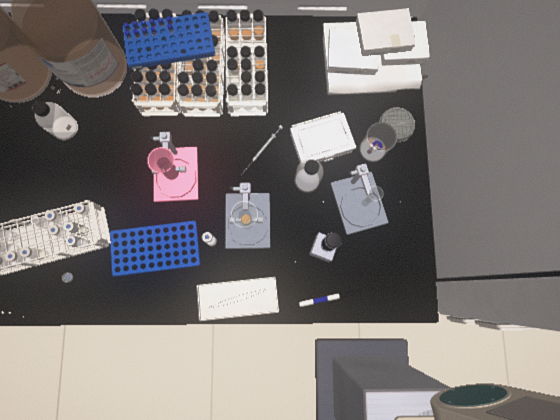

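The scene view shows the rod's black handle at about (348,205), with its block at (344,243). There are three column candidates:
- **Pink column:** scene (175,235), top (165,160). It's excluded by the task.
- **Grey stand with an orange cork:** scene (272,235), top (246,216). It fits the wide column because it is clear, wide and holds the cork.
- **Right-hand stand:** scene (347,185), top (368,185). This is the narrow, empty one.

I'll confirm with one enlarged crop.

```bash
python3 - <<'E'
import cv2,numpy as np
a=cv2.imread("pics/scene0.png")[155:290,225:385];b=cv2.imread("pics/top0.png")[155:275,215:400]
a=cv2.resize(a,None,fx=2.5*1.0,fy=2.5,interpolation=cv2.INTER_CUBIC);b=cv2.resize(b,(400,259),interpolation=cv2.INTER_CUBIC)
c=np.zeros((600,400,3),np.uint8);c[:337]=a[:337];c[340:599]=b;cv2.imwrite("pics/crop0.png",c)
E
```

```text
(no output)
```

View pics/crop0.png

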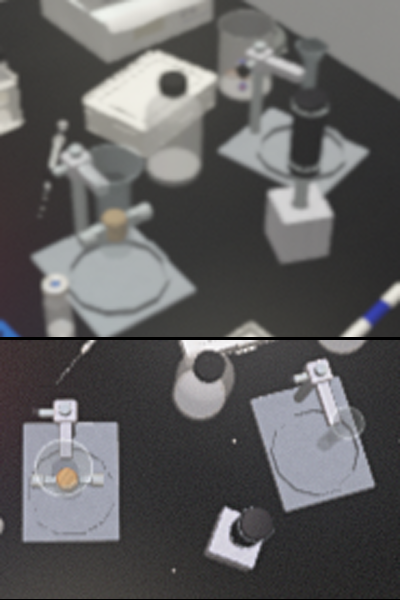

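```bash
cat > h.py <<'E'
from cell import bot
import cv2,numpy as np
from scipy.spatial.transform import Rotation as Ro
def ray(n,u,v):
    c=bot.camera_info(n);K=np.array(c["intrinsics"]);R=np.array(c["R"]);t=np.array(c["t"])
    return -R.T@t, R.T@np.linalg.inv(K)@[u,v,1]
def plane(n,u,v,z):
    o,d=ray(n,u,v);return o+d*(z-o[2])/d[2]
def wpix(p,pose):  # world->wrist pixel
    c=bot.camera_info("wrist");T=np.array(c["T_tool_cam"]);K=np.array(c["intrinsics"])
    R=Ro.from_quat(pose[1]).as_matrix();q=T[:3,:3].T@(R.T@(np.array(p)-pose[0])-T[:3,3])
    r=np.hypot(q[0],q[1]);th=np.arctan2(r,q[2]);return K[:2,2]+K[0,0]*th*q[:2]/r
def wplane(u,v,z,pose):
    c=bot.camera_info("wrist");T=np.array(c["T_tool_cam"]);K=np.array(c["intrinsics"])
    p=(np.array([u,v])-K[:2,2])/K[0,0];r=np.hypot(*p);d=np.r_[np.sin(r)*p/r,np.cos(r)]
    R=Ro.from_quat(pose[1]).as_matrix();o=R@T[:3,3]+pose[0];d=R@T[:3,:3]@d
    return o+d*(z-o[2])/d[2]
def togo(p,pose): return Ro.from_quat(pose[1]).as_matrix().T@(np.array(p)-pose[0])
E
python3 - <<'E'
from h import *
np.set_printoptions(precision=4,suppress=True)
print("mouth",plane("scene",269.8,220.2,.14),plane("top",244.1,213.7,.14))
print("rodtop",plane("scene",349,195.4,.17),plane("top",333.9,240.1,.17))
print("narrow",plane("scene",349.8,174,.14),plane("top",376,194.3,.14))
for n,(x0,y0,x1,y1) in dict(scene=(255,230,285,255),top=(236,208,256,228)).items():
    im=cv2.imread(f"pics/{n}0.png")[y0:y1,x0:x1];h=cv2.cvtColor(im,cv2.COLOR_BGR2HSV)
    m=cv2.inRange(h,(5,80,80),(25,255,255));M=cv2.moments(m,True);u,v=x0+M['m10']/M['m00'],y0+M['m01']/M['m00']
    print("cork",n,u,v,M['m00'],plane(n,u,v,.082 if n=="top" else .072))
print("block top",plane("top",215+238/2.162,155+(536-340)/2.162,.05))
E
```

```text
mouth [0.5058 0.41   0.14  ] [0.5074 0.4096 0.14  ]
rodtop [0.4473 0.2493 0.17  ] [0.4524 0.2422 0.17  ]
narrow [0.5438 0.157  0.14  ] [0.5458 0.1519 0.14  ]Traceback (most recent call last):
  File "<stdin>", line 8, in <module>
ZeroDivisionError: float division by zero
```

```bash
python3 - <<'E'
from h import *
np.set_printoptions(precision=3,suppress=True)
for u,v in [(437,15),(437,322),(5,325),(437,278)]: print(u,v,plane("top",u,v,0))
for u,v in [(465,250),(325,155),(400,300)]: print("s",u,v,plane("scene",u,v,0))
print(wpix([0,0,0.3],(np.array([.183,-.597,.196]),[0.989,.148,0,0])))
E
```

```text
437 15 [ 1.042 -0.064  0.   ]
437 322 [ 0.292 -0.005  0.   ]
5 325 [0.293 0.923 0.   ]
437 278 [ 0.387 -0.012  0.   ]
s 465 250 [0.292 0.003 0.   ]
s 325 155 [ 0.843 -0.017  0.   ]
s 400 300 [0.276 0.243 0.   ]
[-185.755  246.664]
```

View pics/wrist0.png

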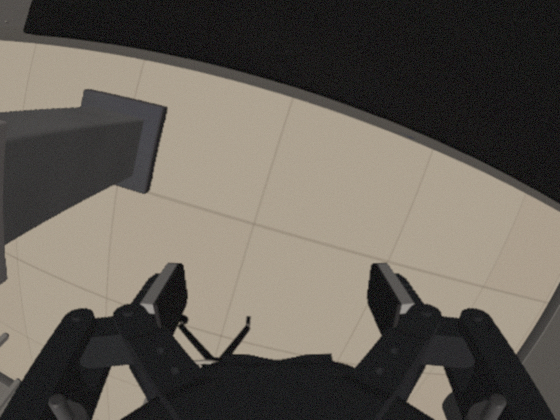

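```bash
python3 - <<'E'
from h import *
np.set_printoptions(precision=3,suppress=True)
P=(np.array([.183,-.597,.196]),[0.989,.148,0,0])
for u,v in [(25,33),(35,5),(290,95),(560,208),(150,50)]: print(u,v,wplane(u,v,0,P),wplane(u,v,.3,P))
for p in [(0,0,0),(.3,0,0),(.3,-.3,0)]:print(p,wpix(p,P))
for u,v in [(438,278),(560,276),(500,278)]:print(plane("top",u,v,0),plane("top",u,v,-.9))
print(plane("scene",475,95,0),plane("scene",445,190,0))
E
```

```text
25 33 [ 0.291 -0.194  0.   ] [ 0.262 -0.501  0.3  ]
35 5 [ 0.333 -0.198  0.   ] [ 0.271 -0.502  0.3  ]
290 95 [ 0.279 -0.584  0.   ] [ 0.26  -0.577  0.3  ]
560 208 [ 0.284 -1.051  0.   ] [ 0.261 -0.668  0.3  ]
150 50 [ 0.29  -0.409  0.   ] [ 0.262 -0.543  0.3  ]
(0, 0, 0) [-57.042 189.31 ]
(0.3, 0, 0) [-40.929  25.03 ]
(0.3, -0.3, 0) [80.752 31.503]
[ 0.387 -0.015  0.   ] [ 0.408 -0.378 -0.9  ]
[ 0.39  -0.291  0.   ] [ 0.414 -0.921 -0.9  ]
[ 0.386 -0.155  0.   ] [ 0.406 -0.653 -0.9  ]
[ 0.873 -0.89   0.   ] [ 0.479 -0.168  0.   ]
```

The wrist view shows the counter front edge at x≈0.29. A tall partition (y about -0.19 to 0, corner at pixel (25,33)) stands between the arm and the work area. I'll raise the arm first and look again from higher up.

```bash
python3 -m crank '[[[0,0,-0.05,0],[0,0,-0.05,0],[0,0,-0.05,0],[0,0,-0.05,0],[0,0,-0.05,0],[0,0,-0.05,0],[0,0,0,0]]]'
python3 - <<'E'
from h import *
o=bot.get_obs();print(np.round(o["joints"],3),o["position"],o["eef_rot"])
a=bot.snapshot("wrist")[...,::-1]
b=cv2.imread("pics/scene0.png")[0:280,400:560]
c=np.zeros((420,800,3),np.uint8);c[:,:560]=a;c[:,560:]=cv2.resize(b,(240,420));cv2.imwrite("pics/w1.png",c)
E
```

```text
clock: 0.85
position: [0.1837, -0.5991, 0.506]
eef_rot: [0.989, 0.148, 0.0, 0.007]
force: [-0.7, -0.8, 0.5]
finger_gap: 0.0853
grasp_force: 0.0
[-1.376  0.298  0.644  1.902 -0.     1.467] [ 0.18369004 -0.59908993  0.50602585] [9.88908154e-01 1.48351074e-01 3.17241143e-04 7.24720387e-03]
```

View pics/w1.png

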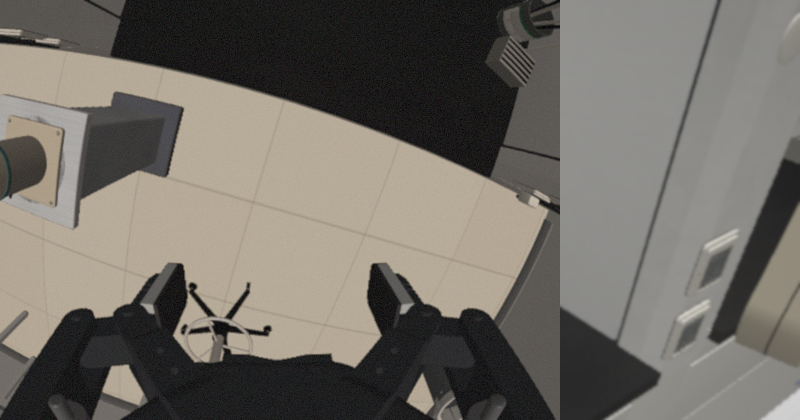

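The raised view shows the partition's front face, with outlets at about (40,40), still tall at this height. I'll roll 73° so that tool x points along world y, retract, and pass in front of the partition.

```bash
python3 -m crank '[[[0,0,0,-8.1],[0,0,0,-8.1],[0,0,0,-8.1],[0,0,0,-8.1],[0,0,0,-8.1],[0,0,0,-8.1],[0,0,0,-8.1],[0,0,0,-8.1],[0,0,0,-8.1],[0.03,-0.008,0,0],[0.03,-0.008,0,0],[0.03,-0.008,0,0],[0.03,-0.008,0,0],[0.03,-0.008,0,0],[0.03,-0.008,0,0],[0.03,-0.008,0,0],[0.03,-0.008,0,0],[0.03,-0.008,0,0],[0,0,0,0]]]'
python3 -c "
from h import *
print(np.round(bot.get_obs()['joints'],3))"
```

```text
clock: 2.8
position: [0.1109, -0.3238, 0.497]
eef_rot: [0.707, 0.707, 0.0, -0.0]
force: [0.3, 0.1, 0.2]
finger_gap: 0.0854
grasp_force: 0.0
[-1.43  -0.232  0.074  1.878 -0.     0.141]
```

```bash
python3 -m crank '[[[0.022,0.004,0,0],[0.022,0.004,0,0],[0.022,0.004,0,0],[0.022,0.004,0,0],[0.022,0.004,0,0],[0.022,0.004,0,0],[0.022,0.004,0,0],[0.02,0.006,0,0],[0.02,0.006,0,0],[0.02,0.006,0,0],[0,0,0,0]]]'
python3 -c "
from h import *
print(np.round(bot.get_obs()['joints'],3))"
```

```text
clock: 3.9
position: [0.158, -0.112, 0.4965]
eef_rot: [0.706, 0.708, 0.0, -0.0]
force: [0.8, 0.6, 0.1]
finger_gap: 0.0854
grasp_force: 0.0
[-0.957 -0.493 -0.076  1.988  0.     0.61 ]
```

```bash
python3 -m crank '[[[0.02,0.002,0,0],[0.02,0.002,0,0],[0.02,0.002,0,0],[0.02,0.002,0,0],[0.02,0.002,0,0],[0.02,0.002,0,0],[0.02,0.002,0,0],[0.02,0.002,0,0],[0.02,0.002,0,0],[0.02,0.002,0,0],[0.02,0.002,0,0],[0.02,0.002,0,0],[0.02,0.002,0,0],[0.02,0.002,0,0],[0,0,0,0]]]'
python3 -c "
from h import *
print(np.round(bot.get_obs()['joints'],3))"
```

```text
clock: 5.4
position: [0.1869, 0.1678, 0.4956]
eef_rot: [0.706, 0.708, -0.002, -0.001]
force: [-0.6, -0.0, 0.4]
finger_gap: 0.0852
grasp_force: 0.0
[ 0.472 -0.391 -0.03   1.935  0.     2.04 ]
```

```bash
python3 -m crank '[[[0.006,0.03,0.014,0],[0.007,0.03,0.014,0],[0.008,0.03,0.014,0],[0.008,0.03,0.014,0],[0.008,0.03,0.014,0],[0.008,0.03,0.014,0],[0.008,0.03,0.014,0],[0.008,0.03,0.014,0],[0.008,0.02,0.014,0],[0.008,0.0,0.014,0],[0,0,0,0],[0,0,0,0]]]'
python3 - <<'E'
from h import *
o=bot.get_obs();print(np.round(o["joints"],3),o["position"],o["eef_rot"])
P=(o["position"],o["eef_rot"]);a=bot.snapshot("wrist")[...,::-1];cv2.imwrite("pics/w2.png",a)
for p in [(.45,.246,.17),(.45,.246,.05),(.5066,.4098,.14),(.545,.155,.14)]:print(p,wpix(p,P))
E
```

```text
clock: 6.6
position: [0.4451, 0.2424, 0.3569]
eef_rot: [0.707, 0.707, -0.001, -0.0]
force: [-0.9, -0.3, 0.0]
finger_gap: 0.0853
grasp_force: 0.0
[ 0.371  0.024  0.009  1.557 -0.     1.943] [0.44509536 0.24241107 0.35692238] [ 7.07381279e-01  7.06831610e-01 -8.67285391e-04 -2.20681923e-04]
(0.45, 0.246, 0.17) [279.90676215 174.40145902]
(0.45, 0.246, 0.05) [279.24864664 159.07901494]
(0.5066, 0.4098, 0.14) [327.20884401  37.51239995]
(0.545, 0.155, 0.14) [351.00778484 238.25084472]
```

View pics/w2.png

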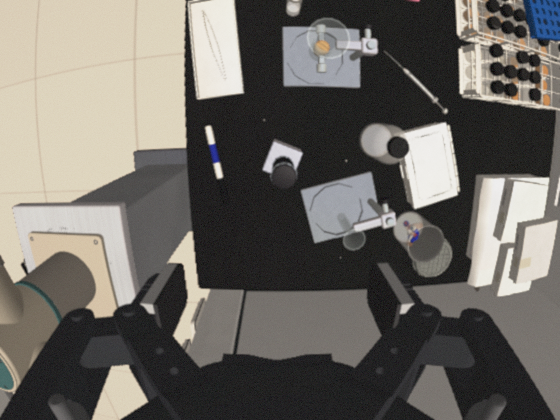

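The wrist view shows the handle top at about (284,175), the block at (283,157), and the clear flared mouth with the cork at (328,38). The narrow mouth is at (353,240). All of these match the predicted positions.

```bash
python3 - <<'E'
from h import *
o=bot.get_obs();P=(o["position"],o["eef_rot"])
im=cv2.imread("pics/w2.png")
for n,(x0,y0,x1,y1),r in (("rod",(262,150,308,196),(8,17)),("mouth",(298,8,360,72),(16,26))):
    g=cv2.resize(cv2.cvtColor(im[y0:y1,x0:x1],cv2.COLOR_BGR2GRAY),None,fx=4,fy=4,interpolation=cv2.INTER_CUBIC)
    g=cv2.createCLAHE(4,(2,2)).apply(g)
    c=cv2.HoughCircles(g,cv2.HOUGH_GRADIENT,1,8,param1=80,param2=15,minRadius=4*r[0],maxRadius=4*r[1])
    z=.17 if n=="rod" else .14
    for q in c[0][:4]: u,v=x0+q[0]/4,y0+q[1]/4;print(n,u,v,q[2]/4,wplane(u,v,z,P))
print(wplane(284,175,.17,P),wplane(328,38,.14,P))
h=cv2.cvtColor(im[25:65,310:340],cv2.COLOR_BGR2HSV);m=cv2.inRange(h,(8,90,90),(22,255,255));M=cv2.moments(m,True)
if M['m00']: print("cork",M['m00'],wplane(310+M['m10']/M['m00'],25+M['m01']/M['m00'],.082,P))
# block top centroid (bright)
b=cv2.cvtColor(im[135:185,255:310],cv2.COLOR_BGR2GRAY)
print("bg",np.bincount((b//20).ravel()))
E
```

```text
rod 284.625 174.625 16.575 [0.45599299 0.24596583 0.17      ]
rod 284.125 178.125 16.025 [0.45544504 0.24188772 0.17      ]
rod 287.875 178.375 16.025 [0.45973145 0.24160352 0.17      ]
rod 281.125 173.625 16.575 [0.45200277 0.24712207 0.17      ]
mouth 331.125 33.875 25.575 [0.51223328 0.41549275 0.14      ]
mouth 333.375 34.625 25.025 [0.51497526 0.41469071 0.14      ]
mouth 326.875 36.125 20.625 [0.50702754 0.41227825 0.14      ]
mouth 327.375 40.875 23.1 [0.50758927 0.40619868 0.14      ]
[0.45528323 0.24552865 0.17      ] [0.50837657 0.40993639 0.14      ]
cork 94.0 [0.51027753 0.41266045 0.082     ]
bg [   9 1378  349  270   85   66   51   30   48   62  400    2]
```

```bash
python3 -m crank '[[[0.002,0.01,0.03,0],[0,0,0.03,0],[0,0,0.03,0],[0,0,0.03,0],[0,0,0,0],[0,0,0,0]]]'
python3 - <<'E'
from h import *
o=bot.get_obs();P=(o["position"],o["eef_rot"]);a=bot.snapshot("wrist")[...,::-1]
u,v=wpix((.455,.2445,.17),P);print(P[0],u,v,wpix((.47,.2445,.17),P),wpix((.455,.2595,.17),P))
x,y=int(u)-60,int(v)-50;print(x,y)
c=cv2.resize(a[max(y,0):y+100,x:x+120],None,fx=5,fy=5,interpolation=cv2.INTER_CUBIC);c=cv2.convertScaleAbs(c,alpha=1.6,beta=10);cv2.imwrite("pics/w3.png",c);cv2.imwrite("pics/w3full.png",a)
E
```

```text
clock: 7.25
position: [0.4558, 0.2453, 0.2386]
eef_rot: [0.707, 0.707, 0.0, 0.0]
force: [0.3, -0.2, 0.5]
finger_gap: 0.085
grasp_force: 0.0
[0.45578883 0.24526637 0.23859983] 273.6599228258697 208.7913707699215 [292.69394649 208.79110783] [273.61693735 190.28170782]
213 158
```

View pics/w3.png

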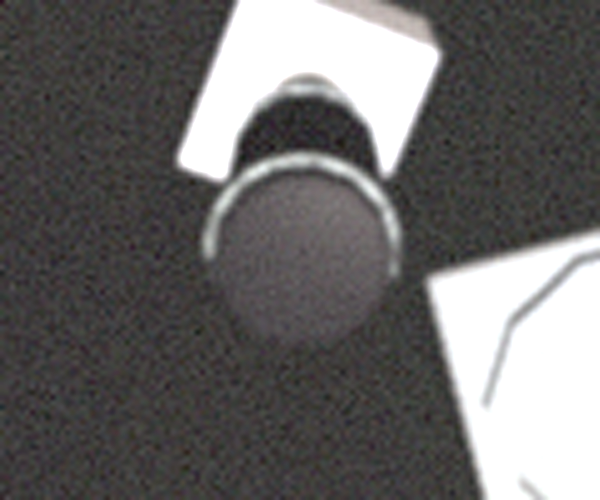

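The handle top sits at crop (302,252), i.e. pixel (273.4,208.4). That is within 0.5 px of prediction, so the rod is directly below the tool. I'll descend and grip.

```bash
python3 -m crank '[[[0,-0.001,0.03,0],[0,0,0.03,0],[0,0,0.03,0],[0,0,0.02,0],[0,0,0.009,0],[0,0,0,0],[0,0,0,0]]]' && python3 -m crank '[[[0,0,0,0],[0,0,0,0],[0,0,0,0],[0,0,0,0],[0,0,0,0],[0,0,0,0],[0,0,0,0],[0,0,0,0],[0,0,0,0],[0,0,0,0]]]' 1 80
```

```text
clock: 8.0
position: [0.4566, 0.246, 0.1203]
eef_rot: [0.707, 0.707, 0.002, 0.001]
force: [0.7, 0.2, 0.5]
finger_gap: 0.0853
grasp_force: 0.0
clock: 9.0
position: [0.4556, 0.2456, 0.1191]
eef_rot: [0.707, 0.707, 0.001, 0.0]
force: [-1.0, 0.5, 5.6]
finger_gap: 0.0271
grasp_force: 78.6
```

```bash
python3 -m crank '[[[0,0,-0.01,0],[0,0,-0.015,0],[0,0,-0.02,0],[0,0,-0.02,0],[0,0,-0.025,0],[0,0,-0.03,0],[0,0,-0.03,0],[0,0,-0.02,0],[0,0,-0.01,0],[0,0,0,0],[0,0,0,0]]]'
python3 - <<'E'
from h import *
a=bot.snapshot("scene")[...,::-1];b=cv2.resize(a[110:300,220:400],None,fx=3,fy=3,interpolation=cv2.INTER_CUBIC);cv2.imwrite("pics/s4.png",b)
E
```

```text
clock: 10.1
position: [0.4542, 0.245, 0.2969]
eef_rot: [0.707, 0.707, -0.001, -0.0]
force: [0.1, -0.1, -2.0]
finger_gap: 0.0277
grasp_force: 79.1
```

View pics/s4.png

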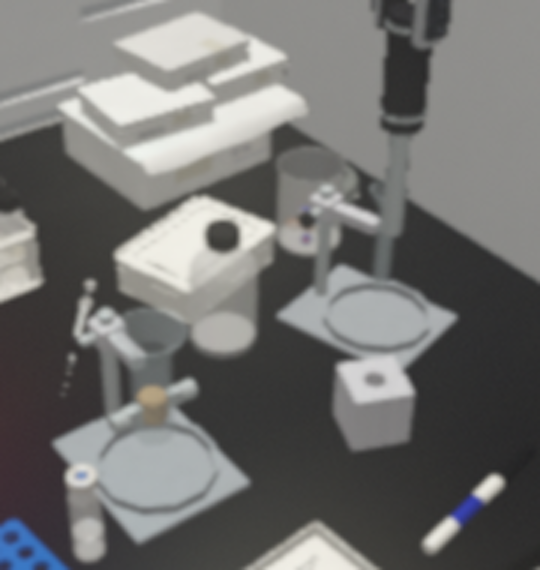

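The rod hangs upright in the gripper, its tip at about crop (393,232). The block's hole is empty, and the wide mouth is at crop (150,335). I'll move over the mouth and check.

```bash
python3 -m crank '[[[0.012,0.004,0,0],[0.025,0.008,0,0],[0.03,0.01,0,0],[0.03,0.01,0,0],[0.03,0.01,0,0],[0.025,0.008,0,0],[0.012,0.004,0,0],[0.002,0,0,0],[0,0,0,0],[0,0,0,0]]]'
python3 - <<'E'
from h import *
o=bot.get_obs();p=o["position"];print(p)
c=[]
for n,(x,y,w,h) in dict(scene=(225,130,90,130),top=(200,165,90,130)).items():
    a=bot.snapshot(n)[...,::-1];cv2.imwrite(f"pics/{n}5.png",a)
    c.append(cv2.resize(a[y:y+h,x:x+w],(400,578),interpolation=cv2.INTER_CUBIC))
cv2.imwrite("pics/c5.png",np.hstack(c))
I=bot.camera_info("scene")
for q in [(p[0],p[1],.182),(.508,.411,.14)]:
    k=np.array(I["intrinsics"])@(np.array(I["R"])@q+np.array(I["t"]));k=k[:2]/k[2];print(k,(k-[225,130])*4.444)
E
```

```text
clock: 11.15
position: [0.5087, 0.4103, 0.2982]
eef_rot: [0.708, 0.707, -0.0, 0.0]
force: [-1.2, -0.5, -1.1]
finger_gap: 0.0271
grasp_force: 79.1
[0.50867986 0.41033556 0.29824066]
[268.03359537 203.13055339] [191.24129784 324.99217927]
[268.81556614 219.8275404 ] [194.71637594 399.19358956]
```

View pics/c5.png

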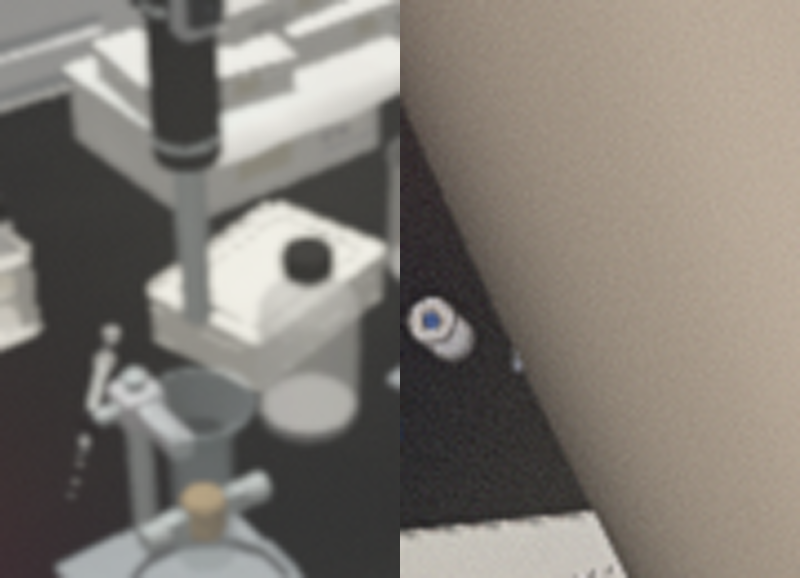

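The rod tip is at crop (195,322) and the mouth centre at (203,402). That's about 1.5 mm off toward -x,-y, so I'll correct it and descend to just above the plug.

```bash
python3 -m crank '[[[-0.001,-0.001,0.01,0],[0,0,0.02,0],[0,0,0.02,0],[0,0,0.015,0],[0,0,0.01,0],[0,0,0.01,0],[0,0,0,0],[0,0,0,0]]]' && python3 -m crank '[[[0,0,0.005,0],[0,0,0.005,0],[0,0,0.005,0],[0,0,0.005,0],[0,0,0.005,0],[0,0,0,0]]]'
```

```text
clock: 12.05
position: [0.5083, 0.4104, 0.2135]
eef_rot: [0.707, 0.707, 0.0, 0.0]
force: [-0.8, -0.5, -0.9]
finger_gap: 0.0274
grasp_force: 79.1
clock: 12.65
position: [0.5088, 0.4107, 0.1891]
eef_rot: [0.707, 0.707, 0.001, 0.0]
force: [-0.3, 0.5, 2.1]
finger_gap: 0.0266
grasp_force: 79.6
```

```bash
python3 -m crank '[[[0,0,0.005,0],[0,0,0.005,0],[0,0,0.005,0],[0,0,0.005,0],[0,0,0,0]]]' && python3 -m crank '[[[0,0,0.004,0],[0,0,0.004,0],[0,0,0.004,0],[0,0,0.002,0],[0,0,0,0],[0,0,0,0]]]'
```

```text
clock: 13.15
position: [0.5068, 0.4095, 0.1661]
eef_rot: [0.707, 0.707, -0.002, -0.0]
force: [-1.0, 0.4, -1.9]
finger_gap: 0.027
grasp_force: 79.2
clock: 13.75
position: [0.5078, 0.4108, 0.1545]
eef_rot: [0.707, 0.707, 0.0, -0.0]
force: [-2.2, 1.3, 1.3]
finger_gap: 0.0269
grasp_force: 79.4
```

```bash
python3 -m crank '[[[0,0,0.001,0],[0,0,0.001,0],[0,0,0,0]]]' && python3 -m crank '[[[0,0,0.001,0],[0,0,0.001,0],[0,0,0,0]]]'
python3 - <<'E'
from h import *
a=bot.snapshot("scene")[...,::-1];cv2.imwrite("pics/s6.png",cv2.resize(a[150:300,215:335],(480,600),interpolation=cv2.INTER_CUBIC))
E
```

```text
clock: 14.05
position: [0.508, 0.4113, 0.1541]
eef_rot: [0.707, 0.707, 0.001, -0.001]
force: [-4.2, 1.9, 7.3]
finger_gap: 0.0269
grasp_force: 80.1
clock: 14.35
position: [0.5081, 0.4118, 0.1537]
eef_rot: [0.707, 0.707, 0.002, -0.001]
force: [-5.4, 1.5, 11.6]
finger_gap: 0.0269
grasp_force: 80.7
```

View pics/s6.png

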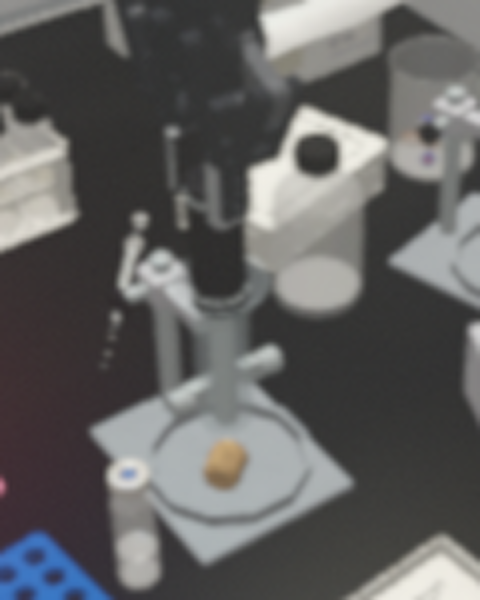

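The cork lies in the catch dish at crop (225,463), and the handle is seated in the flare, with about 11 N reacting upward. I'll release and retreat straight up.

```bash
python3 -m crank '[[[0,0,-0.002,0],[0,0,0,0]]]' && python3 -m crank '[[[0,0,0,0],[0,0,0,0],[0,0,0,0],[0,0,0,0],[0,0,0,0],[0,0,0,0],[0,0,0,0],[0,0,0,0]]]' -1 && python3 -m crank '[[[0,0,-0.01,0],[0,0,-0.02,0],[0,0,-0.03,0],[0,0,-0.03,0],[0,0,-0.03,0],[0,0,-0.03,0],[0,0,0,0],[0,0,0,0]]]'
python3 - <<'E'
from h import *
p=bot.get_obs();P=(p["position"],p["eef_rot"]);w=bot.snapshot("wrist")[...,::-1]
a=bot.snapshot("scene")[...,::-1];u,v=wpix((.5075,.41,.2),P);u,v=int(u),int(v);print(u,v,wpix((.5075,.41,.204),P),wpix((.5075,.41,.14),P))
y=max(v-60,0);c=np.hstack([cv2.resize(a[150:300,215:315],(400,600)),cv2.resize(w[y:y+120,u-40:u+40],(400,600))]);cv2.imwrite("pics/c7.png",c)
E
```

```text
clock: 14.6
position: [0.508, 0.4112, 0.1539]
eef_rot: [0.707, 0.707, 0.001, -0.001]
force: [-4.3, 2.2, 7.6]
finger_gap: 0.0271
grasp_force: 79.9
clock: 15.4
position: [0.5081, 0.4103, 0.1522]
eef_rot: [0.707, 0.707, 0.0, 0.0]
force: [0.2, -0.2, -0.1]
finger_gap: 0.0855
grasp_force: 0.0
clock: 16.2
position: [0.5086, 0.4107, 0.304]
eef_rot: [0.707, 0.707, 0.002, 0.0]
force: [0.1, 0.3, -0.9]
finger_gap: 0.0855
grasp_force: 0.0
273 197 [273.3762778 198.4223014] [273.80447464 182.82391507]
```

View pics/c7.png

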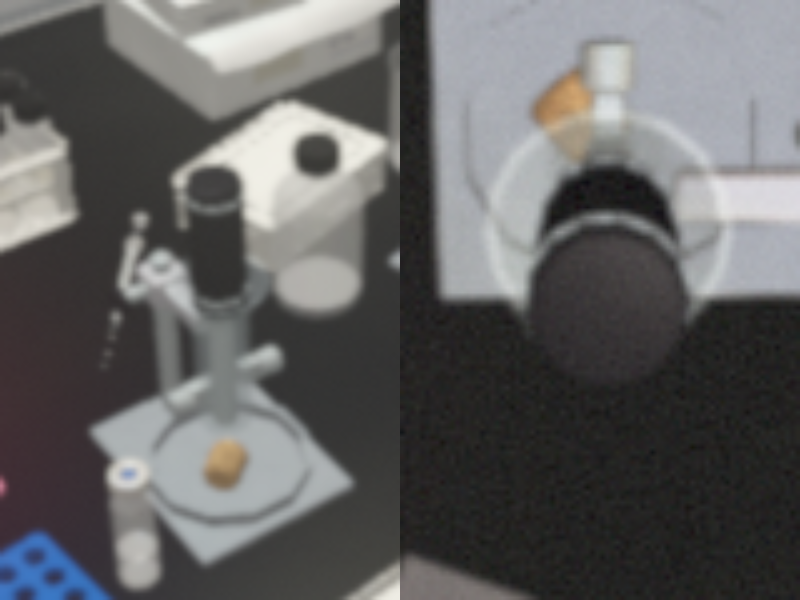

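The rod stands upright in the mouth and the cork is in the dish. To confirm it is fully home, I'll touch the handle top with shut fingers; home would put it at z = 0.204.

```bash
python3 -m crank '[[[0,0,0,0],[0,0,0,0],[0,0,0,0],[0,0,0,0],[0,0,0.02,0],[0,0,0.03,0],[0,0,0.025,0],[0,0,0.015,0],[0,0,0.005,0],[0,0,0,0],[0,0,0,0]]]' 1 40 && python3 -m crank '[[[0,0,0.002,0],[0,0,0.002,0],[0,0,0,0]]]'
```

```text
clock: 17.4
position: [0.5089, 0.4108, 0.2087]
eef_rot: [0.707, 0.707, 0.001, 0.0]
force: [-0.1, 0.2, 0.6]
finger_gap: 0.0
grasp_force: 0.0
clock: 17.7
position: [0.5082, 0.4104, 0.2035]
eef_rot: [0.707, 0.707, 0.0, 0.0]
force: [1.0, 0.7, -0.1]
finger_gap: 0.0001
grasp_force: 0.0
```

```bash
python3 -m crank '[[[0,0,0.001,0],[0,0,0.001,0],[0,0,0,0]]]' ; python3 -m crank '[[[0,0,0.001,0],[0,0,0,0]]]'
```

```text
clock: 18.0
position: [0.5079, 0.4102, 0.201]
eef_rot: [0.707, 0.707, -0.0, -0.0]
force: [0.6, 0.5, 0.7]
finger_gap: 0.0
grasp_force: 0.0
clock: 18.2
position: [0.5079, 0.4102, 0.2]
eef_rot: [0.707, 0.707, -0.0, -0.0]
force: [-0.6, 0.3, 0.9]
finger_gap: -0.0001
grasp_force: 0.0
```

The fingers reach z = 0.200 without contact, so the handle isn't sitting above its home height. Retreating and handing in.

```bash
python3 -m crank '[[[0,0,-0.02,0],[0,0,-0.03,0],[0,0,-0.03,0],[0,0,-0.03,0],[0,0,0,0],[0,0,0,0]]]'
python3 - <<'E'
from h import *
a=bot.snapshot("scene");b=cv2.imread("pics/c7.png")
d=cv2.absdiff(cv2.resize(a[150:300,215:315,::-1],(400,600)),b[:,:400]).max(2)
print("diff",(d[170:,150:350]>40).mean());print(bot.sign_off())
E
```

```text
clock: 18.8
position: [0.5086, 0.4106, 0.3112]
eef_rot: [0.707, 0.707, 0.001, 0.0]
force: [-0.8, -0.3, -0.2]
finger_gap: 0.0
grasp_force: 0.0
diff 0.0
the job is handed in; nothing more can be done
None
```

The job is handed in at about 19 s: the cork plug is in the catch dish, the rod stands in the wide column with its handle home in the mouth, and the arm is clear; sign-off returned no verdict.

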